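Present the truffle to the glaze depositor

TASK

Pick up the small metal dish by its handle with the loose chocolate truffle riding in it, carry and turn it about a quarter turn so that the truffle is centred right under the depositor's nozzle with the handle pointing straight out of the machine's front (towards the robot's side, square to the nozzle arm), and keep the dish level and the truffle in its middle all the way. Do not bump the machine, touch the truffle, or shift the other things on the bench. Finish while still holding the dish there by its handle, level and still, its floor about 9 cm above the bench: do not put it down or let go.

Things in the scene. Friction and masses are not known exactly. Their poses are not given: they have to be found in the camera images.
- dish_mid (a point): centre of a shallow round aluminium dish, on its inner floor, 8 mm above the bench at the start. 105 mm across the rim, which is 23 mm above the bench; flat floor 28 mm across, then sloping up. x points from the centre along the straight handle (at first roughly to the robot's right, -y), z up when level. About 180 g, balanced some 50 mm from the centre towards the handle.
- dish_grip (a point): where to grip the handle: 95 mm from the dish's centre along x, 20 mm above dish_mid (28 mm above the bench at the start). The handle is a square bar 16 mm wide and high, from 50 to 142 mm from the centre, 20 mm of air below it but for a foot 12 mm thick at 130 mm. Axes as dish_mid.
- truffle_center (a point): centre of the loose chocolate truffle, a ball 30 mm across, about 16 g, near the middle of the dish's floor, its centre 15 mm above dish_mid. It rolls off-centre when the dish is jerked or tilted; it must not be touched. Its axes mean nothing.
- nozzle_tip (a point): lower end of the depositor's downward nozzle, 180 mm above the bench. x is level and points from the machine's front (the robot's side) to its back: the handle must finish along -x. The nozzle arm runs along +y (left) to the machine; it is 28 mm wide, 203 to 225 mm above the bench, and reaches 14 mm past the nozzle's axis. Free air below and in front.
- depositor: fixed bench-top glaze depositor; origin on the bench right under the nozzle, axes as nozzle_tip. Its foot and body (150 by 130 mm, 250 mm high with the hopper) are centred 215 mm along +y, so they begin 150 mm to the left of the nozzle's axis.
- roll_a: bystander, leave alone: round bread roll, 80 mm across, 48 mm high, beyond the dish; origin at the centre of its underside
- roll_b: bystander, leave alone: smaller round bread roll, 72 mm across, 44 mm high, near the robot; origin at the centre of its underside
- cutter: bystander, leave alone: plain steel pastry-cutter ring, 60 mm across, 30 mm high, open both ends, lying between the dish and the machine, perhaps partly under the nozzle; origin at the centre of its underside
- ramekin: bystander, leave alone: white ceramic bowl, 90 mm across, 45 mm high, at the far side; origin at the centre of its underside
- jar: bystander, leave alone: small glass jar with steel lid, 52 mm across, 90 mm high, at the far side; origin at the centre of its underside
- scraper: bystander, leave alone: flat bench scraper, 120 mm by 86 mm, 16 mm high, steel blade and white grip, near the robot; origin at the centre of its underside
- tip_cone: bystander, leave alone: small steel piping cone standing upright, 38 mm across, 50 mm high, near the robot on the left; origin at the centre of its underside
Things that resemble listed ones, but are neither listed nor needed, are in the scene too. What is shaped like the part that bears dish_mid but purple is not meant.

How it is judged:
On the way:
1. the dish is lifted clear of the bench with the truffle in it (height (world z) of dish_mid above 0.04 m and contact force between the fingers and dish above 1 N and distance between truffle_center and dish_mid below 0.028 m), for 0.2 s.
At the end, for the whole second after the job is handed in: the gripper holds the dish still, its centre within 15 mm of the nozzle's axis, its floor 65 to 125 mm above the bench, level within 0.12 rad, the handle within 0.18 rad of straight out of the machine's front, the truffle within 14 mm of the dish's centre and the machine untouched (horizontal distance between dish_mid and nozzle_tip below 0.015 m and height (world z) of dish_mid between 0.065 and 0.125 m and angle between dish_mid's own z axis and vertical below 0.12 rad and angle between the x axis of dish_mid and the x axis of nozzle_tip, either way round below 0.18 rad and x of dish_grip in the frame of nozzle_tip below -0.05 m and horizontal distance between truffle_center and dish_mid below 0.014 m and distance between truffle_center and dish_mid below 0.025 m and contact force between the fingers and dish above 1 N and contact force between depositor and anything else below 0.5 N and linear speed of dish below 0.03 m/s and linear speed of truffle below 0.04 m/s); the arm keeps its last pose, push and grip.
It fails at once if the truffle rolls more than 25 mm from the dish's centre (horizontal distance between truffle_center and dish_mid above 0.025 m).
It fails at once if the machine is bumped (over 2 N) (contact force between depositor and anything else above 2 N).
It fails at once if the truffle is touched by the fingers (contact force between the fingers and truffle above 0.5 N).
It fails at once if a bystander is moved by more than 30 mm (distance of any of roll_a, roll_b, cutter, ramekin, jar, scraper, tip_cone from where it was at the start of the episode above 0.03 m).
It also fails if it takes over 45 s, if anything falls off the work surface, if the arm or the gripper's body presses on something with over 40 N, if the wrist force passes 120 N, or if a joint passes its speed limit or range.

ROBOT

A 6-joint arm with a two-finger parallel gripper is mounted at the origin on the work surface. World frame = base frame: x ahead of the robot, y to its left, z up, the work surface at z = 0. Lengths are in m, angles in rad, forces in N, time in s.
With the tool pointing down it reaches from about 0.325 to 1 m from the base axis. Payload 5.1 kg.
Tool frame: the origin (TCP) lies at the very end of the fingers, on their centre line; the grasp point (between the pads) lies 19 mm behind it; z points along the fingers, y is the line along which they close (so a half turn about z gives the same grasp; the last joint's range is limited). The gripper opens to 85 mm and grips with 20 to 120 N. Pads are 22 mm wide; open, the fingers measure 114 mm over their backs; the gripper's body (76 mm by 85 mm) begins 54 mm behind the grasp point. The pads swing forward as they close: fully open they stand 13 mm farther back than shut.
Start: joints at [-1.341, 0.124, 1.65, -0, 1.367, -0.083], TCP at [0.2, -0.618, 0.231] pointing down, gripper open.
Joint ranges: [-2.61, 2.61], [-1.02, 2.33], [0.03, 2.71], [-1.35, 4.49], [0.32, 2.68], [-2.91, 2.91]. Speed limits (rad/s): [2.57, 2.57, 3.14, 3.14, 3.14, 3.14].

INTERFACE

Orientations are given as a 3x3 rotation matrix whose columns are the frame's x, y, z axes.
In Python, from cell import readout, snapshot, ctrl gives the robot as it stands.
- The arm moves only by the tool carry_out, never from a script. Its argument "rows" is a list of rows, each a list of 7 numbers: the shift along the tool's x, y, z in units of 30 mm (1.0 is 30 mm), then the turn, a rotation vector about the tool's x, y, z in degrees, then the closure in counts, from 0 (fully open) to 255 (shut). In form: [[x, y, z, wx, wy, wz, hand], ...]. A call has 1 to 8 rows; each row shifts and turns the commanded pose from where the row before left it, along the tool's axes as they then stand; what a row does not reach is not made up. A row lasts 1/8 s, in which the tool goes at most 62.5 mm and 10.7 degrees, less where a joint would pass 70% of its speed; a pose out of reach is approached as far as the arm can. A call is refused whole if a number of a shift passes 1 or a number of a turn 10.7, either way. A call with a gripper value outside its range is refused whole. The fingers move at their own pace and stop on an object; "grip_force" is the grip in N (left out, the last holds). Time passes only in rows, so rows that do not move let the fingers close. It gives the time, the measured TCP pose, the force, the opening and the grip force at its end, in the units of the state.
- readout.observe(): the state, without advancing time (a new reading comes with each control period).
- snapshot(name): name is "side" or "top" or "wrist"; returns a dict with "img" (480x640x3 uint8, red, green, blue), "z_map" (480x640 float32, m along the optical axis (not along the pixel's ray), 0 where there is no reading), "K" (3x3 intrinsics, pixels), "D" ([k1, k2, p1, p2, k3] as OpenCV has them; the pictures are not rectified), "R" (3x3) and "t" (3): a world point X has camera coordinates R X + t; the wrist camera has in their place "hand_eye" (4x4, takes a point from camera to tool coordinates, whose origin is the TCP and whose axes are the flange's). Camera axes: x right, y down, z forward; pixel columns grow to the right and rows downward; lengths in m; the calibration is good to about 2 mm. A picture is of the moment at which its call begins: read the wrist's pose just before it.
- ctrl.hand_in(): hands the job in; it is judged then, once.
The state is a dict: "time": time; "joint_pos": joint angles; "joint_velocities": joint speeds; "tau": joint torques, N m; "tcp_pos": TCP position; "eef_rot": TCP orientation; "contact_force": force on the tool from outside, world axes, zero at the start; "wrist_torque": the same for the moment, N m; "finger_gap": finger opening in m; "grasp_force": force on a finger pad.
Only numpy, scipy, OpenCV 4.12 (cv2) and the standard library are available. Lean on these libraries where they do the work, as an engineer would, in place of code of your own. Each camera call takes 0.05 s, during which the arm holds its last target. There are 200 camera calls.

## Working session

There is one attempt and no reset: what is moved stays moved. The work goes in short steps, Python scripts to look and compute and a tool call to move; the robot and the scene stay as the last step left them, time stands still between calls to the robot, and variables do not carry over. Pictures are saved under pics/ and viewed, at most 10 in all, crops included, and the job is handed in when it is done.

Besides the shell and the picture viewer there is one more tool, called after "Request:" in YAML: its name, and indented under it one key for each argument. carry_out: Moves the arm, as the interface text tells. Its arguments: {"type":"object","properties":{"rows":{"type":"array","items":{"type":"array","items":{"type":"number"}}},"grip_force":{"type":"number"}},"required":["rows"]}

```bash
mkdir -p pics; ls; cat > h.py <<'E'
import numpy as np, cv2
from cell import readout, snapshot, ctrl
def cloud(s):
    K,D=np.array(s["K"]),np.array(s["D"]);z=s["z_map"]
    v,u=np.mgrid[:480,:640]
    p=cv2.undistortPoints(np.stack([u,v],-1).reshape(-1,1,2).astype(np.float32),K,D).reshape(480,640,2)
    c=np.dstack([p[...,0]*z,p[...,1]*z,z])
    if "R" in s: return (c-np.array(s["t"]))@np.array(s["R"])
    H=np.array(s["hand_eye"]);o=readout.observe()
    return (c@H[:3,:3].T+H[:3,3])@np.array(o["eef_rot"]).T+np.array(o["tcp_pos"])
E
python3 - <<'E'
from h import *
o=readout.observe();print(o)
for n in("top","side"):
    s=snapshot(n);cv2.imwrite(f"pics/{n}.png",s["img"][...,::-1]);np.savez(f"pics/{n}.npz",W=cloud(s),img=s["img"],z=s["z_map"])
E
```

```text
pics
{'time': 0.0, 'joint_pos': array([-1.34060727e+00,  1.24558123e-01,  1.65164407e+00, -1.50392258e-05,
        1.36750466e+00, -8.25967432e-02]), 'joint_velocities': array([-0.00181413,  0.00017606, -0.00010515,  0.00036576, -0.00011321,
        0.0002188 ]), 'tau': array([-1.71259460e-03, -4.23613429e+01, -3.65453017e+01, -2.07337971e-04,
        6.99124634e-03, -2.12970667e-05]), 'tcp_pos': array([ 0.19984514, -0.61788636,  0.2300364 ]), 'eef_rot': array([[ 9.51479144e-01,  3.07712841e-01, -4.96720018e-04],
       [ 3.07713200e-01, -9.51476938e-01,  2.05507258e-03],
       [ 1.59754580e-04, -2.10820601e-03, -9.99997765e-01]]), 'contact_force': array([-0.05846176,  0.40831785, -0.80521465]), 'wrist_torque': array([-0.0518015 ,  0.06053803, -0.03931068]), 'grasp_force': 0.0, 'finger_gap': 0.08485529900257224}
```

View pics/top.png

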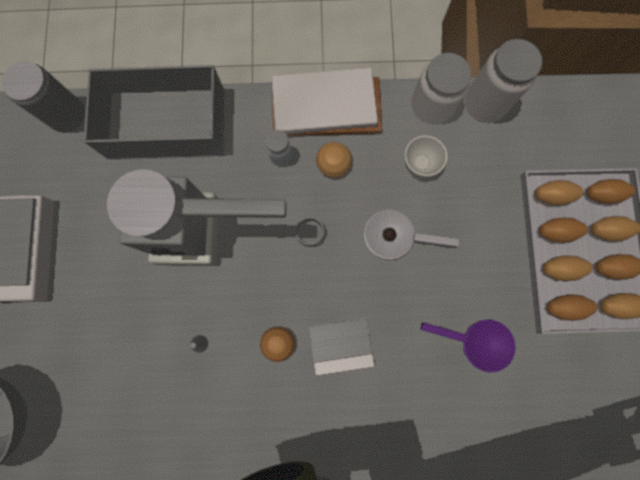

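View pics/side.png

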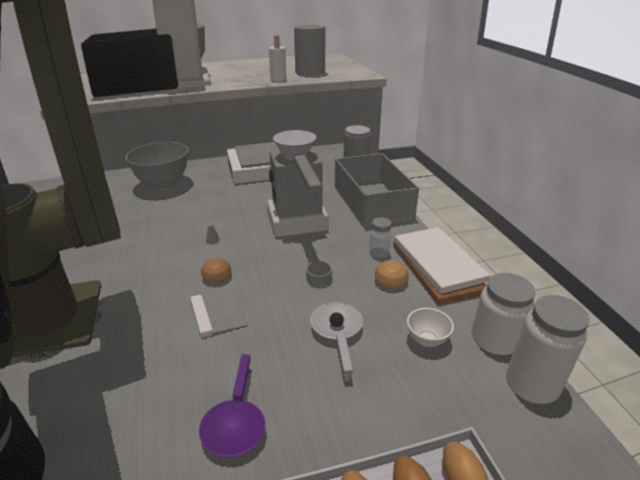

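The top view shows the dish at (389,235) with its handle reaching to (458,242), the nozzle arm ending near (284,208), and the cutter at (311,232). The purple pan at (489,345) is the decoy. The side view matches. Next I'll measure from depth.

```bash
python3 - <<'E'
from h import *
d=np.load("pics/top.npz");W=d["W"];ok=d["z"]>0
v,u=np.mgrid[:480,:640]
def box(a,b,c,e,z0,z1): return W[ok&(u>a)&(u<b)&(v>c)&(v<e)&(W[...,2]>z0)&(W[...,2]<z1)]
print("bench",np.median(W[280:310,400:440,2]))
def rect(p):
    (c,s,a)=cv2.minAreaRect((p[:,:2]*1000).astype(np.float32)); return np.round(c,1),np.round(s,1),round(a,2),len(p),np.round(np.median(p[:,2]),4)
arm=box(195,300,190,230,.214,.236);print("arm",rect(arm)); 
c=arm[:,:2].mean(0);w,V=np.linalg.eigh(np.cov((arm[:,:2]-c).T));print(c,V[:,1],arm[:,1].min(),arm[:,1].max())
h=box(418,470,225,255,.026,.05);print("handle",rect(h))
c=h[:,:2].mean(0);w,V=np.linalg.eigh(np.cov((h[:,:2]-c).T));print(c,V[:,1])
r=box(355,418,205,265,.014,.03);print("dish",rect(r),cv2.minEnclosingCircle((r[:,:2]*1000).astype(np.float32)))
t=box(375,405,220,250,.03,.05);print("truf",rect(t))
for n,b in dict(cutter=(290,330,215,250),rolla=(310,357,138,182),rollb=(255,300,322,365),scr=(305,378,315,380),ram=(400,450,133,182),jar=(262,300,130,170),cone=(185,212,330,355)).items():
    print(n,rect(box(*b,.008,.1)))
# side view: nozzle
d=np.load("pics/side.npz");W=d["W"];ok=d["z"]>0
a=arm
m=ok&(W[...,1]<arm[:,1].min()+.06)&(W[...,1]>arm[:,1].min()-.02)&(abs(W[...,0]-arm[:,0].mean())<.05)&(W[...,2]>.1)
p=W[m]
for z0 in np.arange(.17,.235,.01):
    q=p[(p[:,2]>z0)&(p[:,2]<z0+.01)]
    if len(q):print(round(z0,3),len(q),q.min(0).round(4),q.max(0).round(4))
h=W[ok&(u>325)&(u<360)&(v>325)&(v<385)&(W[...,2]>.028)&(W[...,2]<.042)];h=h[h[:,1]<r[:,1].min()-.002];print("handle side",rect(h))
E
```

```text
bench 0.00033038286701746097
arm (array([605.5,  90.9]), array([148.6,  28.7]), 87.38, 1556, np.float64(0.2245))
[0.60430982 0.08970525] [0.03742902 0.99929929] 0.016652222533683803 0.16527714409940017
handle (array([ 573.2, -282.5]), array([81.8, 17.2]), 80.68, 339, np.float64(0.0358))
[ 0.57218419 -0.28201429] [0.16748211 0.98587511]
dish (array([ 589.7, -182.6]), array([103.5, 103.8]), 14.81, 1125, np.float64(0.0199)) ((588.9683227539062, -186.81842041015625), 56.44212341308594)
truf (array([ 588.6, -182.2]), array([24.8, 25.7]), 43.29, 134, np.float64(0.0341))
cutter (array([599.8, -17.4]), array([58.2, 59.1]), 45.45, 221, np.float64(0.028))
rolla (array([754.3, -72.8]), array([73.3, 77.6]), 12.98, 1017, np.float64(0.0405))
rollb (array([371.2,  52.9]), array([69.3, 68.7]), 0.28, 977, np.float64(0.0371))
scr (array([362. , -75.3]), array([ 97.7, 119.8]), 7.61, 1194, np.float64(0.0156))
ram (array([ 751.4, -264.8]), array([86.6, 88.9]), 87.21, 1152, np.float64(0.0263))
jar (array([789.2,  37.2]), array([48.4, 84. ]), 70.02, 804, np.float64(0.0828))
cone (array([374.8, 212.1]), array([33.5, 27.2]), 17.33, 215, np.float64(0.0276))
0.17 1 [0.6011 0.0265 0.1795] [0.6011 0.0265 0.1795]
0.18 18 [0.5996 0.0229 0.1804] [0.61   0.0306 0.1892]
0.19 25 [0.5966 0.0198 0.1911] [0.6132 0.0291 0.1994]
0.2 46 [0.5909 0.013  0.202 ] [0.6165 0.0733 0.21  ]
0.21 79 [0.5904 0.0137 0.21  ] [0.6165 0.073  0.2199]
0.22 164 [0.5906 0.0133 0.2204] [0.6187 0.0762 0.2249]
handle side (array([ 573. , -283.3]), array([82.5, 16.5]), 80.88, 335, np.float64(0.0344))
```

Request:
carry_out:
  rows:
    - [0.96,-0.435,0,0,0,0,0]
    - [0.96,-0.435,0,0,0,0,0]
    - [0.96,-0.435,0,0,0,0,0]
    - [0.96,-0.435,0,0,0,0,0]
    - [0.96,-0.435,0,0,0,0,0]
    - [0.96,-0.435,0,0,0,0,0]
    - [0.96,-0.435,0,0,0,0,0]
    - [0.96,-0.435,0,0,0,0,0]
  grip_force: 100

```text
time: 1.1
tcp_pos: [0.3876, -0.4472, 0.2307]
eef_rot: [[0.951, 0.308, -0.001], [0.308, -0.951, 0.001], [-0.0, -0.001, -1.0]]
contact_force: [-0.7, -0.1, -0.0]
finger_gap: 0.0853
grasp_force: 0.0
```

Request:
carry_out:
  rows:
    - [0.96,-0.435,0,0,0,0,0]
    - [0.96,-0.435,0,0,0,0,0]
    - [0.96,-0.435,0,0,0,0,0]
    - [0.96,-0.435,0,0,0,0,0]
    - [0.96,-0.435,0,0,0,0,0]
    - [0.96,-0.435,0,0,0,0,0]
    - [0.96,-0.435,0,0,0,0,0]
    - [0.96,-0.435,0,0,0,0,0]

```text
time: 2.1
tcp_pos: [0.5746, -0.2771, 0.2306]
eef_rot: [[0.951, 0.308, -0.001], [0.308, -0.951, 0.001], [-0.001, -0.001, -1.0]]
contact_force: [-1.0, 0.5, 0.1]
finger_gap: 0.0854
grasp_force: 0.0
```

Request:
carry_out:
  rows:
    - [0,0,0,0,0,-10.5,0]
    - [0,0,0,0,0,-10.5,0]
    - [0,0,0,0,0,-10.5,0]
    - [0,0,0,0,0,-10.5,0]
    - [0,0,0,0,0,-10.5,0]
    - [0,0,0,0,0,-10.5,0]
    - [0,0,0,0,0,0,0]
    - [0,0,0,0,0,0,0]

```text
time: 3.1
tcp_pos: [0.574, -0.2779, 0.231]
eef_rot: [[0.16, 0.987, -0.001], [0.987, -0.16, 0.0], [0.0, -0.001, -1.0]]
contact_force: [0.6, 0.6, 0.2]
finger_gap: 0.0858
grasp_force: 0.0
```

```bash
cat >> h.py <<'E'
from scipy.spatial.transform import Rotation as Rn
def togo(p,ang):  # target TCP and heading of tool x (deg), tool straight down
    o=readout.observe();R=np.array(o["eef_rot"]);a=np.radians(ang)
    T=np.array([[np.cos(a),np.sin(a),0],[np.sin(a),-np.cos(a),0],[0,0,-1]])
    print("shift units",(R.T@(np.array(p)-o["tcp_pos"])/.03).round(3),"turn deg",np.degrees(Rn.from_matrix(R.T@T).as_rotvec()).round(2))
E
python3 - <<'E'
from h import *
o=readout.observe();print(o["time"],o["tcp_pos"],o["eef_rot"].round(4),o["joint_pos"])
s=snapshot("wrist");print(np.array(s["hand_eye"]).round(3));W=cloud(s);cv2.imwrite("pics/w1.png",s["img"][...,::-1])
ok=s["z_map"]>0
P=W[ok];m=(abs(P[:,0]-.57)<.05)&(P[:,1]<-.24)&(P[:,1]>-.36)&(P[:,2]>.028)&(P[:,2]<.045);h=P[m]
print(cv2.minAreaRect((h[:,:2]*1000).astype(np.float32)),len(h),np.median(h[:,2]))
m=(np.hypot(P[:,0]-.59,P[:,1]+.183)<.06)&(P[:,2]>.018)&(P[:,2]<.026);r=P[m];print(cv2.minEnclosingCircle((r[:,:2]*1000).astype(np.float32)))
togo([.574,-.2767,.011],80.6)
E
```

```text
3.1 [ 0.57402148 -0.27791286  0.23096754] [[ 1.603e-01  9.871e-01 -5.000e-04]
 [ 9.871e-01 -1.603e-01  3.000e-04]
 [ 2.000e-04 -6.000e-04 -1.000e+00]] [-5.35020295e-01  9.79050986e-02  1.67898467e+00 -2.63645459e-05
  1.36531051e+00 -3.73992228e-01]
[[-0.001 -0.95  -0.313  0.08 ]
 [ 1.    -0.001  0.    -0.001]
 [-0.001 -0.313  0.95  -0.142]
 [ 0.     0.     0.     1.   ]]
((574.9805297851562, -281.4696960449219), (85.88213348388672, 15.203975677490234), 80.56787109375) 1525 0.0353112925838622
((590.4343872070312, -183.54434204101562), 52.7196044921875)
shift units [ 3.900e-02 -6.000e-03  7.336e+00] turn deg [-0.02 -0.01  0.21]
```

View pics/w1.png

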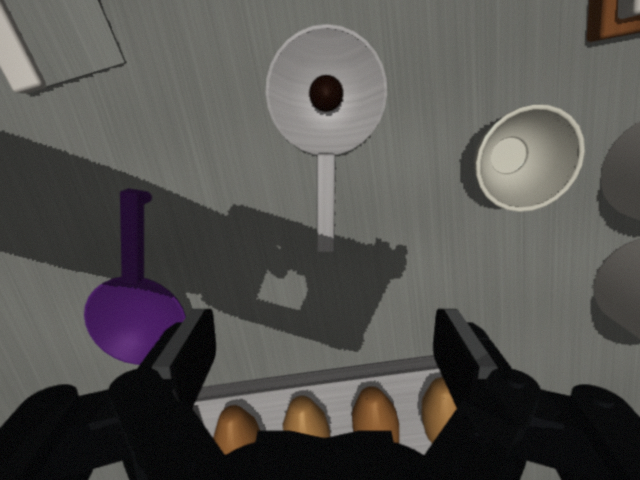

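The wrist view has the dish at (326,90) and its handle running straight down to (325,250), so the tool is aligned with the handle. The camera sits 80 mm ahead of and 142 mm above the TCP, which could hit the nozzle arm at the end. I'll grip with the tool leaned back 20° from the dish.

Request:
carry_out:
  rows:
    - [0,0,0.3,0,5,0,0]
    - [0,0,0.3,0,5,0,0]
    - [0,0,0.3,0,5,0,0]
    - [0,0,0.3,0,5,0,0]
    - [0,0,0,0,0,0,0]
    - [0,0,0,0,0,0,0]

```text
time: 3.9
tcp_pos: [0.5751, -0.2734, 0.1962]
eef_rot: [[0.149, 0.987, 0.054], [0.928, -0.158, 0.337], [0.341, 0.0, -0.94]]
contact_force: [1.0, -0.4, -0.4]
finger_gap: 0.0856
grasp_force: 0.0
```

```bash
cat >> h.py <<'E'
def togo2(G,ang,tilt=20):  # grasp point target, heading of handle->dish, lean
    o=readout.observe();R=np.array(o["eef_rot"]);a=np.radians(ang)
    T=np.array([[np.cos(a),np.sin(a),0],[np.sin(a),-np.cos(a),0],[0,0,-1]])@Rn.from_euler('y',tilt,degrees=True).as_matrix()
    p=np.array(G)+.019*T[:,2]
    print(o["time"],"tcp",o["tcp_pos"].round(4),"target",p.round(4),"shift",(R.T@(p-o["tcp_pos"])/.03).round(3),"turn",np.degrees(Rn.from_matrix(R.T@T).as_rotvec()).round(2),o["joint_pos"].round(2))
E
python3 -c "
from h import *
togo2([.575,-.277,.075],80.5)
togo2([.575,-.277,.031],80.5)"
```

```text
3.9 tcp [ 0.5751 -0.2734  0.1962] target [ 0.5761 -0.2706  0.0571] shift [-1.488  0.016  4.392] turn [-0.12  0.07  0.37] [-0.66  0.2   1.65  0.31  1.47 -0.56]
3.9 tcp [ 0.5751 -0.2734  0.1962] target [ 0.5761 -0.2706  0.0131] shift [-1.988  0.016  5.77 ] turn [-0.12  0.07  0.37] [-0.66  0.2   1.65  0.31  1.47 -0.56]
```

Request:
carry_out:
  rows:
    - [-0.25,0.01,0.72,0,0,0.2,0]
    - [-0.25,0.01,0.72,0,0,0.2,0]
    - [-0.25,0,0.72,0,0,0,0]
    - [-0.25,0,0.72,0,0,0,0]
    - [-0.25,0,0.72,0,0,0,0]
    - [-0.25,0,0.72,0,0,0,0]
    - [-0.25,0,0.72,0,0,0,0]
    - [-0.25,0,0.72,0,0,0,0]

```text
time: 4.9
tcp_pos: [0.5756, -0.2708, 0.0114]
eef_rot: [[0.155, 0.986, 0.054], [0.927, -0.164, 0.338], [0.342, -0.002, -0.94]]
contact_force: [0.7, 0.3, 0.4]
finger_gap: 0.0855
grasp_force: 0.0
```

```bash
python3 -c "
from h import *
togo2([.575,-.277,.031],80.5)
s=snapshot('side');cv2.imwrite('pics/s2.png',cv2.resize(s['img'][200:440,200:520,::-1],(640,480)))
"
```

```text
4.9 tcp [ 0.5756 -0.2708  0.0114] target [ 0.5761 -0.2706  0.0131] shift [ 0.027  0.013 -0.051] turn [-0.14  0.01 -0.  ] [-0.66  0.4   1.75  0.33  1.19 -0.64]
```

View pics/s2.png

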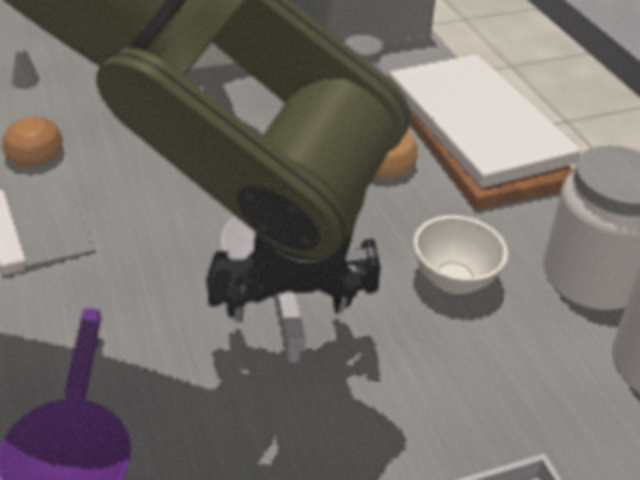

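The fingers straddle the handle (290,325) evenly, at about (238,300) and (340,300). Next I'll close slowly.

Request:
carry_out:
  rows:
    - [0.03,0.01,-0.05,0,0,0,40]
    - [0,0,0,0,0,0,80]
    - [0,0,0,0,0,0,120]
    - [0,0,0,0,0,0,150]
    - [0,0,0,0,0,0,170]
    - [0,0,0,0,0,0,185]
    - [0,0,0,0,0,0,200]
    - [0,0,0,0,0,0,215]
  grip_force: 60

```text
time: 5.95
tcp_pos: [0.5761, -0.2706, 0.0148]
eef_rot: [[0.155, 0.986, 0.054], [0.927, -0.164, 0.338], [0.342, -0.002, -0.94]]
contact_force: [-0.3, -0.2, 0.6]
finger_gap: 0.0146
grasp_force: 58.9
```

Request:
carry_out:
  rows:
    - [0,0,0,0,0,0,230]
    - [0,0,0,0,0,0,255]
    - [0,0,0,0,0,0,255]
    - [0,0,0,0,0,0,255]
  grip_force: 100

```text
time: 6.45
tcp_pos: [0.5761, -0.2707, 0.0149]
eef_rot: [[0.155, 0.986, 0.054], [0.927, -0.164, 0.337], [0.342, -0.002, -0.94]]
contact_force: [0.1, -1.1, 2.9]
finger_gap: 0.0142
grasp_force: 97.9
```

```bash
cat >> h.py <<'E'
def dish(name="wrist"):
    s=snapshot(name);W=cloud(s);z=s["z_map"];im=s["img"].astype(int)
    o=readout.observe();R=np.array(o["eef_rot"]);G=np.array(o["tcp_pos"])-.019*R[:,2]
    x=R[:,0]*[1,1,0];x/=np.linalg.norm(x);y=np.cross([0,0,1],x);c=G+.095*x
    L=(W-c)@np.array([x,y,[0,0,1]]).T
    m=(z>0)&(np.hypot(L[...,0],L[...,1])<.062)&(abs(L[...,2])<.06)
    dark=m&(im.max(-1)<75)&(np.hypot(L[...,0],L[...,1])<.04)
    rim=m&(im.min(-1)>80)
    return s,L,dark,rim,c
E
python3 - <<'E'
from h import *
o=readout.observe();print(o["grasp_force"],o["finger_gap"],o["contact_force"])
s,L,d,r,c=dish();print(c,d.sum(),r.sum());print("truffle",L[d].mean(0),L[d].min(0),L[d].max(0))
print("dish",L[r].min(0),L[r].max(0))
cv2.imwrite("pics/w2.png",s["img"][...,::-1])
E
```

```text
97.91109681129456 0.014187740506751027 [ 0.06084096 -1.12245391  2.85051183]
[ 0.59074068 -0.18337011  0.03270088] 5327 47960
truffle [-0.00487091  0.00030333 -0.00481371] [-0.01800004 -0.01466132 -0.02780246] [0.01297208 0.01491134 0.00571908]
dish [-0.06180399 -0.06199171 -0.0361042 ] [0.04380798 0.06193201 0.00436825]
```

View pics/w2.png

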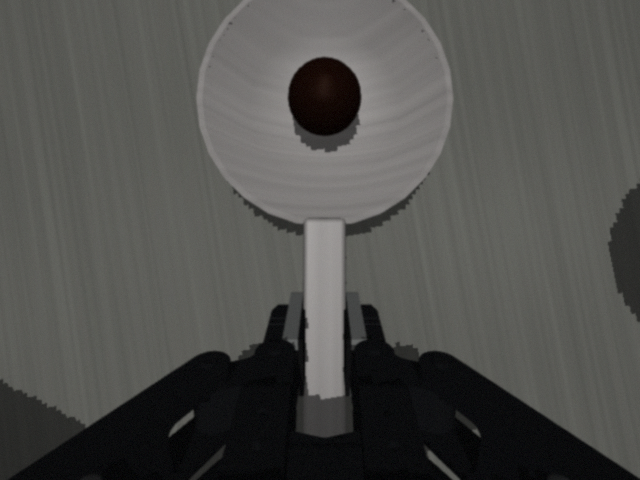

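The handle is held between the pads, and the truffle is central in the dish at (325,95). Lifting now.

Request:
carry_out:
  rows:
    - [0.01,0,-0.03,0,0,0,255]
    - [0.03,0,-0.075,0,0,0,255]
    - [0.05,0,-0.14,0,0,0,255]
    - [0.068,0,-0.188,0,0,0,255]
    - [0.068,0,-0.188,0,0,0,255]
    - [0.068,0,-0.188,0,0,0,255]
    - [0.05,0,-0.14,0,0,0,255]
    - [0.03,0,-0.075,0,0,0,255]
  grip_force: 100

```text
time: 7.5
tcp_pos: [0.5762, -0.2705, 0.0478]
eef_rot: [[0.155, 0.986, 0.054], [0.927, -0.164, 0.337], [0.342, -0.002, -0.94]]
contact_force: [-0.4, 0.6, -1.0]
finger_gap: 0.0141
grasp_force: 97.7
```

```bash
cat >> h.py <<'E'
def report():
    s,L,d,r,c=dish();o=readout.observe()
    # rim plane: outermost dish points 46..54 mm from centre, away from handle
    rad=np.hypot(L[...,0],L[...,1]);q=L[r&(rad>.030)&(rad<.049)&(abs(L[...,1])>-1)&(L[...,0]>-.049)]
    A=np.c_[q[:,:2],np.hypot(q[:,0],q[:,1]),np.ones(len(q))]
    for _ in range(5):
        k=np.linalg.lstsq(A,q[:,2],rcond=None)[0];e=abs(A@k-q[:,2]);A,q=A[e<max(.002,2*e.std())],q[e<max(.002,2*e.std())]
    t=L[d];t=t[t[:,2]>t[:,2].max()-.012]
    print("t",o["time"],"c",c.round(4),"grip",round(o["grasp_force"],1),"tilt x,y rad",k[:2].round(3),"slope",k[2].round(3),"truffle top",L[d].max(0).round(4),L[d].min(0).round(4),"circle",cv2.minEnclosingCircle((L[d][:,:2]*1000).astype(np.float32)))
    return s
E
python3 -c "
from h import *
report()"
```

```text
t 7.55 c [ 0.5909 -0.1833  0.0658] grip 97.7 tilt x,y rad [-0.004 -0.007] slope 0.604 truffle top [0.0126 0.0149 0.0054] [-0.0177 -0.0147 -0.0279] circle ((-2.6280786991119385, 0.3320521116256714), 15.508384704589844)
```

Request:
carry_out:
  rows:
    - [0.02,0,-0.056,0,0,0,255]
    - [0.05,0,-0.14,0,0,0,255]
    - [0.092,0,-0.254,0,0,0,255]
    - [0.115,0,-0.315,0,0,0,255]
    - [0.115,0,-0.315,0,0,0,255]
    - [0.092,0,-0.254,0,0,0,255]
    - [0.05,0,-0.14,0,0,0,255]
    - [0.02,0,-0.056,0,0,0,255]

```text
time: 8.55
tcp_pos: [0.5762, -0.2706, 0.0965]
eef_rot: [[0.155, 0.986, 0.054], [0.927, -0.164, 0.338], [0.342, -0.002, -0.94]]
contact_force: [0.3, 0.2, -1.7]
finger_gap: 0.0143
grasp_force: 97.7
```

```bash
python3 - <<'E'
from h import *
report();o=readout.observe();R0=np.array(o["eef_rot"]);p0=np.array(o["tcp_pos"])
x=R0[:2,0];a0=np.degrees(np.arctan2(x[1],x[0]));c0=np.array([.5908,-.1833,p0[2]]);c1=np.array([.604,.029,p0[2]])
N=48;dth=-2.4-a0;print(a0,dth)
f=lambda s:10*s**3-15*s**4+6*s**5
def pose(k):
    s=f(k/N);Q=Rn.from_euler('z',dth*s,degrees=True).as_matrix()
    return Q@R0,c0+s*(c1-c0)+Q@(p0-c0)
for k in range(N):
    R,p=pose(k);S,q=pose(k+1)
    print(np.r_[(R.T@(q-p)/.03).round(3),np.degrees(Rn.from_matrix(R.T@S).as_rotvec()).round(2),255].tolist(), end=",\n" if k%8==7 else ",")
E
```

```text
t 8.6 c [ 0.5909 -0.1833  0.1143] grip 97.7 tilt x,y rad [-0.004 -0.007] slope 0.601 truffle top [0.0126 0.015  0.0053] [-0.0178 -0.0146 -0.0276] circle ((-2.6516621112823486, 0.1876973807811737), 15.540608406066895)
80.50345453908153 -82.90345453908154
[0.001, -0.0, 0.0, -0.0, 0.0, 0.01, 255.0],[0.004, -0.003, 0.001, -0.02, 0.0, 0.05, 255.0],[0.01, -0.008, 0.004, -0.04, 0.0, 0.12, 255.0],[0.019, -0.014, 0.007, -0.08, 0.0, 0.22, 255.0],[0.03, -0.023, 0.011, -0.13, 0.0, 0.35, 255.0],[0.043, -0.033, 0.016, -0.18, 0.0, 0.5, 255.0],[0.057, -0.044, 0.021, -0.24, 0.0, 0.67, 255.0],[0.072, -0.057, 0.026, -0.31, 0.0, 0.85, 255.0],
[0.088, -0.071, 0.032, -0.38, 0.0, 1.03, 255.0],[0.104, -0.086, 0.038, -0.45, 0.0, 1.23, 255.0],[0.12, -0.103, 0.044, -0.52, 0.0, 1.42, 255.0],[0.136, -0.121, 0.05, -0.59, 0.0, 1.62, 255.0],[0.151, -0.14, 0.055, -0.66, 0.0, 1.81, 255.0],[0.165, -0.16, 0.06, -0.72, 0.0, 1.99, 255.0],[0.178, -0.181, 0.065, -0.79, 0.0, 2.16, 255.0],[0.189, -0.203, 0.069, -0.85, 0.01, 2.33, 255.0],
[0.197, -0.225, 0.072, -0.9, 0.01, 2.48, 255.0],[0.204, -0.247, 0.075, -0.95, 0.01, 2.61
[... 736 characters left out ...]
.053, -0.308, 0.02, -0.79, 0.0, 2.16, 255.0],[0.042, -0.285, 0.016, -0.72, 0.0, 1.99, 255.0],[0.033, -0.26, 0.012, -0.66, 0.0, 1.81, 255.0],[0.025, -0.233, 0.009, -0.59, 0.0, 1.62, 255.0],[0.018, -0.206, 0.007, -0.52, 0.0, 1.42, 255.0],[0.013, -0.178, 0.005, -0.45, 0.0, 1.23, 255.0],[0.009, -0.15, 0.003, -0.38, 0.0, 1.03, 255.0],
[0.006, -0.123, 0.002, -0.31, 0.0, 0.85, 255.0],[0.003, -0.097, 0.001, -0.24, 0.0, 0.67, 255.0],[0.002, -0.073, 0.001, -0.18, 0.0, 0.5, 255.0],[0.001, -0.051, 0.001, -0.13, 0.0, 0.35, 255.0],[0.001, -0.033, 0.0, -0.08, 0.0, 0.22, 255.0],[0.0, -0.017, 0.0, -0.04, 0.0, 0.12, 255.0],[0.0, -0.007, 0.0, -0.02, 0.0, 0.05, 255.0],[0.0, -0.001, 0.0, -0.0, 0.0, 0.01, 255.0],
```

Request:
carry_out:
  rows:
    - [0.005,-0.003,0.001,-0.02,0,0.06,255]
    - [0.01,-0.008,0.004,-0.04,0,0.12,255]
    - [0.019,-0.014,0.007,-0.08,0,0.22,255]
    - [0.03,-0.023,0.011,-0.13,0,0.35,255]
    - [0.043,-0.033,0.016,-0.18,0,0.5,255]
    - [0.057,-0.044,0.021,-0.24,0,0.67,255]
    - [0.072,-0.057,0.026,-0.31,0,0.85,255]
    - [0.088,-0.071,0.032,-0.38,0,1.03,255]

```text
time: 9.6
tcp_pos: [0.5706, -0.2587, 0.0962]
eef_rot: [[0.221, 0.972, 0.078], [0.913, -0.235, 0.333], [0.342, -0.002, -0.94]]
contact_force: [-0.7, 1.0, -1.6]
finger_gap: 0.0141
grasp_force: 97.7
```

Request:
carry_out:
  rows:
    - [0.104,-0.086,0.038,-0.45,0,1.23,255]
    - [0.12,-0.103,0.044,-0.52,0,1.42,255]
    - [0.136,-0.121,0.05,-0.59,0,1.62,255]
    - [0.151,-0.14,0.055,-0.66,0,1.81,255]
    - [0.165,-0.16,0.06,-0.72,0,1.99,255]
    - [0.178,-0.181,0.065,-0.79,0,2.16,255]
    - [0.189,-0.203,0.069,-0.85,0.01,2.33,255]
    - [0.197,-0.225,0.072,-0.9,0.01,2.48,255]

```text
time: 10.6
tcp_pos: [0.5501, -0.2084, 0.0962]
eef_rot: [[0.466, 0.869, 0.167], [0.816, -0.495, 0.298], [0.342, -0.002, -0.94]]
contact_force: [0.1, -0.7, -2.5]
finger_gap: 0.0145
grasp_force: 97.7
```

Request:
carry_out:
  rows:
    - [0.204,-0.247,0.075,-0.95,0.01,2.61,255]
    - [0.208,-0.269,0.076,-0.99,0.01,2.73,255]
    - [0.21,-0.29,0.077,-1.03,0.01,2.83,255]
    - [0.209,-0.31,0.077,-1.06,0.01,2.91,255]
    - [0.205,-0.329,0.075,-1.08,0.01,2.98,255]
    - [0.199,-0.345,0.073,-1.1,0.01,3.02,255]
    - [0.191,-0.359,0.07,-1.11,0.01,3.04,255]
    - [0.18,-0.37,0.066,-1.11,0.01,3.04,255]

```text
time: 11.6
tcp_pos: [0.5256, -0.1199, 0.0962]
eef_rot: [[0.764, 0.583, 0.277], [0.547, -0.812, 0.202], [0.342, -0.003, -0.94]]
contact_force: [0.4, 0.4, -1.8]
finger_gap: 0.0143
grasp_force: 97.7
```

Request:
carry_out:
  rows:
    - [0.168,-0.377,0.062,-1.1,0.01,3.02,255]
    - [0.154,-0.382,0.057,-1.08,0.01,2.98,255]
    - [0.14,-0.382,0.052,-1.06,0.01,2.91,255]
    - [0.125,-0.378,0.046,-1.03,0.01,2.83,255]
    - [0.109,-0.371,0.041,-0.99,0.01,2.73,255]
    - [0.094,-0.36,0.035,-0.95,0.01,2.61,255]
    - [0.079,-0.346,0.03,-0.9,0.01,2.48,255]
    - [0.066,-0.328,0.025,-0.85,0.01,2.33,255]

```text
time: 12.6
tcp_pos: [0.5145, -0.0276, 0.096]
eef_rot: [[0.918, 0.215, 0.334], [0.201, -0.977, 0.077], [0.342, -0.003, -0.94]]
contact_force: [-1.0, 1.0, -1.5]
finger_gap: 0.0139
grasp_force: 97.7
```

Request:
carry_out:
  rows:
    - [0.053,-0.308,0.02,-0.79,0,2.16,255]
    - [0.042,-0.285,0.016,-0.72,0,1.99,255]
    - [0.033,-0.26,0.012,-0.66,0,1.81,255]
    - [0.025,-0.233,0.009,-0.59,0,1.62,255]
    - [0.018,-0.206,0.007,-0.52,0,1.42,255]
    - [0.013,-0.178,0.005,-0.45,0,1.23,255]
    - [0.009,-0.15,0.003,-0.38,0,1.03,255]
    - [0.006,-0.123,0.002,-0.31,0,0.85,255]

```text
time: 13.6
tcp_pos: [0.5146, 0.0248, 0.0961]
eef_rot: [[0.94, -0.007, 0.342], [-0.008, -1.0, 0.0], [0.342, -0.003, -0.94]]
contact_force: [-0.3, 0.2, -1.2]
finger_gap: 0.014
grasp_force: 97.7
```

Request:
carry_out:
  rows:
    - [0.003,-0.097,0.001,-0.24,0,0.67,255]
    - [0.002,-0.073,0.001,-0.18,0,0.5,255]
    - [0.001,-0.051,0.001,-0.13,0,0.35,255]
    - [0.001,-0.033,0,-0.08,0,0.22,255]
    - [0,-0.017,0,-0.04,0,0.12,255]
    - [0,-0.007,0,-0.02,0,0.05,255]
    - [0,0,0,0,0,0,255]
    - [0,0,0,0,0,0,255]

```text
time: 14.6
tcp_pos: [0.5155, 0.0326, 0.0962]
eef_rot: [[0.939, -0.041, 0.342], [-0.04, -0.999, -0.012], [0.342, -0.002, -0.94]]
contact_force: [0.1, -0.0, -1.7]
finger_gap: 0.0141
grasp_force: 97.7
```

```bash
python3 - <<'E'
from h import *
s=report();togo2([.604-.095,.029+.004,.1143],-2.4);cv2.imwrite("pics/w3.png",s["img"][...,::-1])
s=snapshot("side");cv2.imwrite("pics/s3.png",cv2.resize(s["img"][120:360,180:500,::-1],(640,480)))
W=cloud(s);z=s["z_map"]
m=(z>0)&(abs(W[...,0]-.604)<.025)&(abs(W[...,1]-.02)<.02)&(W[...,2]>.18)&(W[...,2]<.2);q=W[m];print("nozzle",len(q),q.min(0),q.max(0))
r=(z>0)&(np.hypot(W[...,0]-.604,W[...,1]-.029)<.065)&(W[...,2]>.06)&(W[...,2]<.14)
q=W[r];print("dish",q.min(0),q.max(0),cv2.minEnclosingCircle((q[:,:2]*1000).astype(np.float32)))
d=r&(s["img"].max(-1)<75)&(W[...,2]>.085);q=W[d];print("truf",len(q),q.min(0),q.max(0))
E
```

```text
t 14.65 c [0.604  0.0288 0.1141] grip 97.7 tilt x,y rad [ 0.006 -0.004] slope 0.602 truffle top [0.0162 0.0397 0.0056] [-0.0153 -0.0393 -0.0276] circle ((0.020255761221051216, -0.005031338892877102), 39.98472595214844)
14.65 tcp [0.5155 0.0326 0.0962] target [0.5155 0.0327 0.0964] shift [ 0.001 -0.005 -0.007] turn [-0.13  0.01 -0.01] [-0.04 -0.25  2.28  0.    0.77  1.57]
nozzle 41 [0.59685735 0.01940886 0.18016372] [0.6122983  0.0298723  0.19883029]
dish [ 0.5394218  -0.0250053   0.07931881] [0.65667506 0.07991769 0.11831271] ((597.8674926757812, 29.41057586669922), 58.825767517089844)
truf 119 [0.58960561 0.01209901 0.08790434] [0.61328605 0.06600666 0.11831271]
```

View pics/s3.png

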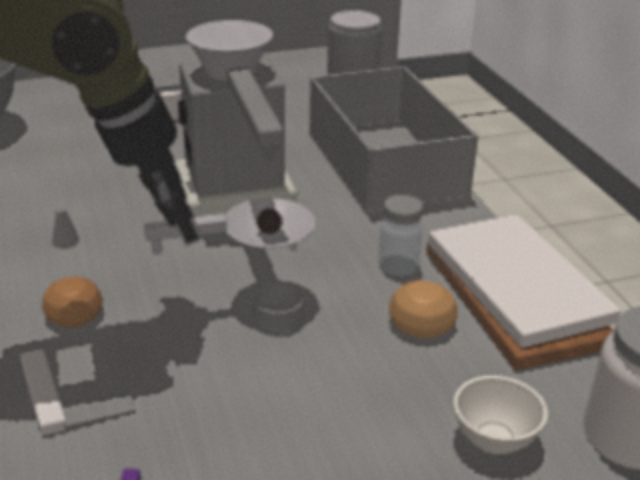

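View pics/w3.png

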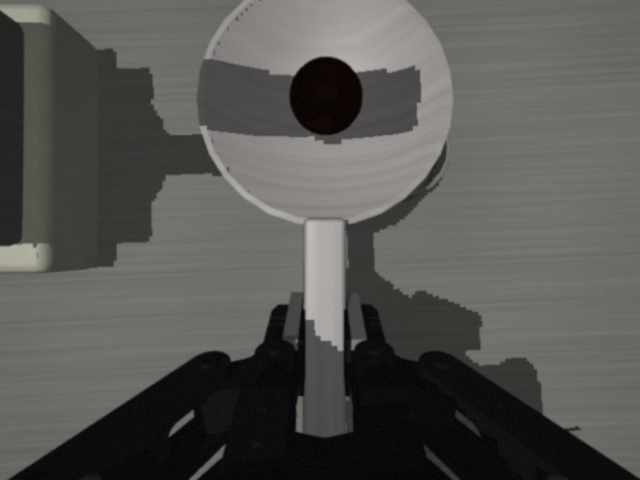

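The side view shows the dish level under the nozzle, with its handle pointing out of the machine's front. The wrist view shows the truffle central at (326,96), and the nozzle arm only as a shadow. Dish centre is about (0.604, 0.028) against the nozzle at (0.604, 0.029), so I'm handing in.

```bash
python3 -c "
from h import *
print(ctrl.hand_in())"
```

```text
the job is handed in; nothing more can be done
None
```

I handed the job in with the dish held level and still under the nozzle: about 1 mm off its axis by my measurements, floor about 9 cm up, truffle in the middle and handle straight out of the machine's front. The hand-in gave no verdict.

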